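Find the socket that fits the flange nut

ROBOT

A 6-joint arm with a two-finger parallel gripper is mounted at the origin on the work surface. World frame = base frame: x ahead of the robot, y to its left, z up, the work surface at z = 0. Lengths are in m, angles in rad, forces in N, time in s.
With the tool pointing down it reaches from about 0.275 to 0.825 m from the base axis. Payload 4.9 kg.
Tool frame: the origin (TCP) lies midway between the tips of the shut fingers; the grasp point (between the pads) lies 19 mm behind it; y points along the fingers, z is the direction in which the jaws open and shut, and the axes are right-handed (so a half turn about y gives the same grasp; the last joint's range is limited). The gripper opens to 85 mm and grips with 20 to 120 N. Pads are 22 mm wide; open, the fingers measure 114 mm over their backs; the gripper's body (76 mm by 85 mm) begins 54 mm behind the grasp point. The pads swing forward as they close: fully open they stand 13 mm farther back than shut.
Start: joints at [-1.467, 0.326, -0.193, 1.052, 0, 1.437], TCP at [0.13, -0.535, 0.231] pointing down, gripper open.
Joint ranges: [-2.65, 2.65], [-0.97, 1.79], [-1.3, 1.35], [-1.93, 2.1], [-1.47, 1.37], [-3.14, 3.14]. Speed limits (rad/s): [2.57, 2.57, 3.14, 3.14, 3.14, 3.14].

INTERFACE

Orientations are given as a 3x3 rotation matrix whose columns are the frame's x, y, z axes.
In Python, from bench import sense, vision, workorder gives the robot as it stands. The module is installed in compiled form; this text tells all that it offers.
- The arm moves only by the tool servo_tool, never from a script. Its argument "deltas" is a list of rows, each an object with "xyz": the shift along the world's x, y, z in cm, a list of three; "turn": the turn about the world's z in units of 6 degrees (1.0 is 6 degrees). A call has 1 to 10 rows; each row shifts and turns the commanded pose from where the row before left it; what a row does not reach is not made up. A row lasts 1/12 s, in which the tool goes at most 41.7 mm and 7.16 degrees, less where a joint would pass 70% of its speed; a pose out of reach is approached as far as the arm can. A call with a gripper value outside its range is refused whole. "grip" is the closure, from -1 (fully open) to 1 (shut), set as the call begins (left out, the last holds). The fingers move at their own pace and stop on an object; "grip_force" is the grip in N (left out, the last holds). Time passes only in rows, so rows that do not move let the fingers close. It gives the time, the measured TCP pose, the force and the opening at its end, in the units of the state.
- sense(): the state, without advancing time (a new reading comes with each control period).
- vision.snapshot(name): name is "scene" or "top"; returns a dict with "color" (384x512x3 uint8, red, green, blue), "intrinsics" (3x3 intrinsics, pixels), "camera_from_world" (4x4, takes a point from world to camera coordinates). Camera axes: x right, y up, looking along -z (the intrinsics and any distortion apply to the point x, -y, -z); pixel columns grow to the right and rows downward; lengths in m; the calibration is good to about 2 mm. A picture is of the moment at which its call begins. There is no depth.
- workorder.close_job(): hands the job in, once; it reports no verdict.
The state is a dict: "time": time; "q": joint angles; "joint_velocities": joint speeds; "tau": joint torques, N m; "eef_pos": TCP position; "tcp_rot": TCP orientation; "contact_force": force on the tool from outside, world axes, zero at the start; "wrist_torque": the same for the moment, N m; "gripper_width": finger opening in m.
Only numpy, scipy, OpenCV 4.12 (cv2) and the standard library are available. Lean on these libraries where they do the work, as an engineer would, in place of code of your own. Each camera call takes 0.05 s, during which the arm holds its last target.

TASK

Try the sockets from the rack on the brass hex nut of the flange lying on the green mat until you find the one that fits, and finish with that socket pushed fully home and upright on the nut, still held in the gripper. Put any socket that does not fit back over a rack peg, standing upright; leave the other things on the bench where they are.

Things in the scene. Friction and masses are not known exactly. Their poses are not given: they have to be found in the camera images.
- socket_p_mid (a point): hex socket p, steel, 70 mm tall, mouth down over a rack peg, 0.35 kg. Point: on its axis, 35 mm above the mouth rim; z up. From 36 to 70 mm above the rim: bright hex collar to grip, 42 mm across flats; below it a dark round skirt. Bore hex, 40 mm deep. Flats of collar and bore face the same way: normals at 0, 60, 120 degrees from the x axis.
- socket_q_mid (a point): hex socket q, point and collar as for p. The three sockets look alike from above; their skirts are 30, 36 and 45 mm in diameter with hex bores of 21, 26 and 34 mm across flats, but which of p, q, r is which is not told.
- socket_r_mid (a point): hex socket r, point and collar as for p; size not told.
- hub_1_seat (a point): one of two immovable round grey flanges, 120 mm dia, 14 mm thick. Point: on its axis at the flange's top face = recess floor; z up. A raised round collar (64 mm outside, 12 mm high) makes a recess; in it a brass hex nut 16 mm high (top 3 mm bevelled) with a stud end 5 mm above it. Nut flat normals at 0, 60, 120 degrees from x.
- hub_2_seat (a point): the other flange, alike. One has a 24 mm nut in a 40 mm recess, the other 32 mm in 49 mm; not told which. Work on the flange on the green mat, nearer the robot (x under 0.66); the other is a spare on cardboard (x over 0.7). The fitting socket (2 mm play) goes down until its rim is on the recess floor; a wrong one stops 12 mm or more above it.
- peg_1 (a point): foot of one of the rack's three upright steel pegs (12 mm dia, round tip 31 mm above this point), at the top face of the fixed wooden rack (75 x 260 x 15 mm), where a socket's rim rests. Pegs 85 mm apart along the rack's y axis, in the order 1, 2, 3 towards +y; z up
- peg_2 (a point): foot of one of the rack's three upright steel pegs (12 mm dia, round tip 31 mm above this point), at the top face of the fixed wooden rack (75 x 260 x 15 mm), where a socket's rim rests. Pegs 85 mm apart along the rack's y axis, in the order 1, 2, 3 towards +y; z up
- peg_3 (a point): foot of one of the rack's three upright steel pegs (12 mm dia, round tip 31 mm above this point), at the top face of the fixed wooden rack (75 x 260 x 15 mm), where a socket's rim rests. Pegs 85 mm apart along the rack's y axis, in the order 1, 2, 3 towards +y; z up
- tape_mid (a point): bystander: grey roll lying flat, 100 mm dia, 48 mm high; its centre
- jar_mid (a point): bystander: white jar with black cap, 66 mm dia, 90 mm high, standing; its centre
- carton_mid (a point): bystander: small cardboard carton 60 x 90 x 50 mm; its centre

How it is judged:
By the outcome, as a careful person would: the job done as asked, in the order asked, and still so for the second after the job is handed in, while the arm keeps its last pose, push and grip.
It also fails if it takes over 72 s, if anything falls off the work surface, if the arm or the gripper's body presses on something with over 40 N, if the wrist force passes 120 N, or if a joint passes its speed limit or range.

## Working session

There is one attempt and no reset: what is moved stays moved. The work goes in short steps, Python scripts to look and compute and a tool call to move; the robot and the scene stay as the last step left them, time stands still between calls to the robot, and variables do not carry over. Pictures are saved under pics/ and viewed, and the job is handed in when it is done.

Besides the shell and the picture viewer there is one more tool, called after "Call:" by a JSON object that holds its "name" and its "arguments". servo_tool: Moves the arm, as the interface text tells. Its arguments: {"type":"object","properties":{"deltas":{"type":"array"},"grip":{"type":"number"},"grip_force":{"type":"number"}},"required":["deltas"]}

```bash
mkdir -p pics; cat > h.py <<'E'
import numpy as np, cv2
from bench import sense, vision, workorder
def snap(name,fn):
    s=vision.snapshot(name); np.savez('pics/'+fn+'.npz',**s)
    cv2.imwrite('pics/'+fn+'.png',cv2.cvtColor(s['color'],cv2.COLOR_RGB2BGR)); return s
def ray(s,uv):
    K=np.array(s['intrinsics']);T=np.array(s['camera_from_world'])
    d=np.linalg.inv(K)@np.array([uv[0],uv[1],1.]); d=np.array([d[0],-d[1],-d[2]])
    R=T[:3,:3]; return -R.T@T[:3,3], R.T@d
def onz(s,uv,z):
    c,d=ray(s,uv); return c+d*(z-c[2])/d[2]
def proj(s,p):
    K=np.array(s['intrinsics']);T=np.array(s['camera_from_world'])
    c=T[:3,:3]@np.array(p)+T[:3,3]; v=K@np.array([c[0],-c[1],-c[2]]); return v[:2]/v[2]
E
python3 - <<'E'
from h import *
for n in('top','scene'):
    s=snap(n,n+'0'); print(n,list(s.keys()),s['intrinsics'],ray(s,(256,192)))
st=sense(); print(st)
E
```

```text
top ['color', 'intrinsics', 'camera_from_world'] [[392.38796721   0.         254.86091043]
 [  0.         392.38796721 187.5810297 ]
 [  0.           0.           1.        ]] (array([0.39393971, 0.08051689, 1.16808607]), array([ 0.16011082, -0.00398112, -0.98715953]))
scene ['color', 'intrinsics', 'camera_from_world'] [[499.25000157   0.         257.13646032]
 [  0.         499.25000157 189.57509997]
 [  0.           0.           1.        ]] (array([1.10930797, 0.64651113, 1.16879498]), array([-0.36780555, -0.44105888, -0.81866655]))
{'time': 0.1, 'q': array([-1.46716965e+00,  3.26833287e-01, -1.93488254e-01,  1.05200294e+00,
        1.57839246e-05,  1.43659744e+00]), 'joint_velocities': array([-0.00168705, -0.00068228,  0.0027108 ,  0.00097961, -0.00043284,
        0.00131835]), 'tau': array([ 6.60954101e-04, -4.44242370e+01,  2.63037676e+01,  7.92015111e-03,
       -1.81970613e-04,  3.70355394e-06]), 'eef_pos': array([ 0.12953649, -0.53399179,  0.23059834]), 'tcp_rot': array([[-9.71852566e-01, -1.42374829e-04,  2.35589832e-01],
       [-2.35589773e-01,  1.52158736e-03, -9.71851400e-01],
       [-2.20103333e-04, -9.99998832e-01, -1.51230063e-03]]), 'contact_force': array([-0.50808625,  0.50523801, -0.01527365]), 'wrist_torque': array([-0.05706726, -0.02241049, -0.04177559]), 'gripper_width': 0.08568022940997438}
```

View pics/top0.png

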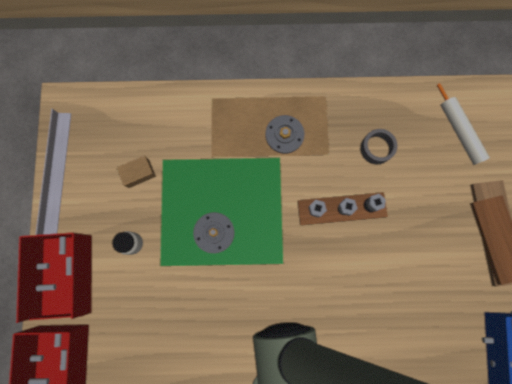

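View pics/scene0.png

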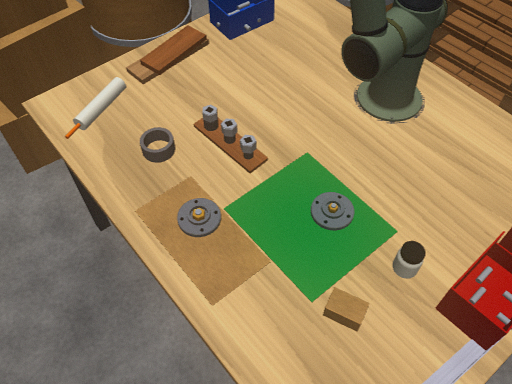

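The top view shows the work flange at about (214,233), the spare at (285,134), and the sockets at (317,208), (348,206) and (375,203). The scene view shows the same flanges at (332,209) and (199,216), and the sockets at (210,114), (229,128) and (248,145). I'll zoom in next.

```bash
python3 - <<'E'
from h import *
t=cv2.imread('pics/top0.png');s=cv2.imread('pics/scene0.png')
f=lambda im,x,y,w,h:cv2.resize(im[y:y+h,x:x+w],(400,300),interpolation=cv2.INTER_CUBIC)
cv2.imwrite('pics/z0.png',np.vstack([np.hstack([f(t,294,175,100,75),f(t,180,196,100,75)]),np.hstack([f(s,180,95,100,75),f(s,285,170,100,75)])]))
E
```

```text
(no output)
```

View pics/z0.png

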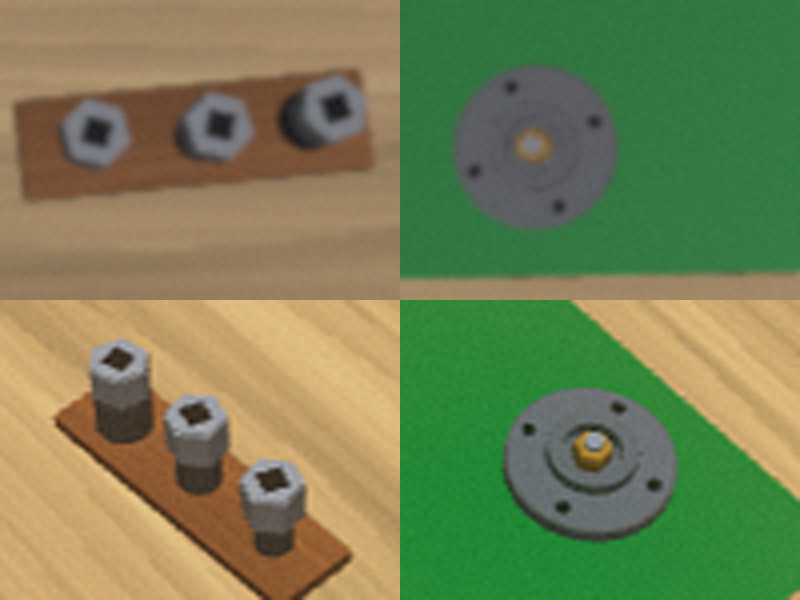

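The skirts differ in the scene view: the socket on peg_1 (far left) is widest, the middle one medium and the one on peg_3 thinnest. The mat nut looks small next to its flange. I'll measure that.

```bash
python3 - <<'E'
from h import *
S={n:dict(np.load(f'pics/{n}0.npz')) for n in('top','scene')}
def blob(mask,near,r):
    n,l,st,c=cv2.connectedComponentsWithStats(mask.astype(np.uint8))
    i=[k for k in range(1,n) if np.hypot(*(c[k]-near))<r and st[k,4]>8]
    return sorted([(st[k,4],c[k].round(2),(l==k)) for k in i],key=lambda a:-a[0])
for n,hubs in(('top',[(214,233),(285,134)]),('scene',[(332,209),(199,216)])):
    s=S[n]; im=s['color'].astype(int); R,G,B=im[...,0],im[...,1],im[...,2]
    for h in hubs:
        sub=(R-B>45)&(R-G>10)
        b=blob(sub,h,9)
        print(n,'brass',[(a,c) for a,c,_ in b])
        for a,c,m in b[:1]:
            cnt=max(cv2.findContours(m.astype(np.uint8),0,2)[0],key=len); print('  minrect',cv2.minEnclosingCircle(cnt), onz(s,c,.03))
        # flange grey
        g=(abs(R-G)<14)&(abs(G-B)<18)&(R<150)&(R>40)
        b=blob(g,h,15)
        for a,c,m in b[:1]:
            cnt=max(cv2.findContours(m.astype(np.uint8),0,2)[0],key=len)
            e=cv2.fitEllipse(cnt); print('  flange',a,e,onz(s,e[0],.012))
    socks=[(375,203),(348,206),(317,208)] if n=='top' else [(210,114),(229,128),(248,145)]
    hsv=cv2.cvtColor(s['color'],cv2.COLOR_RGB2HSV)
    for k in socks:
        x,y=k; print(n,k,'\n',hsv[y-12:y+13:2,x-12:x+13:2,2])
        
E
```

```text
top brass [(np.int32(17), array([214.29, 232.82]))]
  minrect ((213.0, 232.0), 3.6056511402130127) [0.46138994 0.19851626 0.03      ]
  flange 1180 ((213.46878051757812, 232.40599060058594), (38.64394760131836, 39.222110748291016), 41.98027801513672) [0.46370877 0.20279071 0.012     ]
top brass [(np.int32(53), array([284.45, 132.58]))]
  minrect ((284.77777099609375, 132.0833282470703), 5.228299617767334) [ 0.7585293  -0.01325265  0.03      ]
  flange 1069 ((284.37298583984375, 133.8224639892578), (37.51097869873047, 38.035606384277344), 78.61869049072266) [ 0.76034248 -0.01437747  0.012     ]
top (375, 203) 
 [[165 164 163 163 163 164 158 157 157 154 156 163 165]
 [159 137 130 131 133 130 121 118 118 115 127 167 171]
 [112 108 110 109 111 118 122 130 125 116 116 161 174]
 [113 111 104  86 112 135 133 124 117 128 123 158 170]
 [109  86  49  68 124 117  82  54  55 119 132 143 160]
 [ 98  48  48  75 126 124  53  34  37 106 132 143 165]
 [ 80  34  51  82 124 131  76  35  37  81 128 135 163]
 [ 74  31  46  66 106 132 111  88 110 126 129 132 158]
 [ 89  36  38  55  72 109 129 134 134 128 
[... 3808 characters left out ...]
04 208 213 207 209 216 201 181 188 180]
 [161 149 184 206 175 164 163 162 179 214 208 186 185]
 [169 151 147 154 174 152  74 107 167 175 214 206 189]
 [155 163 141 170  79  57  59  58 174 166 208 213 208]
 [161 148 102 167 149  53  53  52 120 154 158 208 213]
 [142 155  83 136 164 136 172 168 154  93 148 209 199]
 [138 138 101 103 126 128 134 133 110  85 158 211 209]
 [142 141 120  84  93  92  95  94  86  85 163 210 212]
 [141 146 128  81  91  92  95  95  79  82 141 192 211]
 [132 139 140  98  90  97  95  89  90 157 154 157 181]
 [142 137 138 131  59  61  73  78  61 150 149 151 154]
 [131 139 135 127  54  57  62  57  60 164 139 146 149]
 [132 140 142 145  73  59  60  60  78 145 160 147 146]]
```

```bash
cat > rect.py <<'E'
from h import *
def rect(s,cx,cy,z,half,N=400):
    # plan view: +x up, +y left
    w=[(cx+half,cy+half),(cx+half,cy-half),(cx-half,cy-half),(cx-half,cy+half)]
    src=np.float32([proj(s,(a,b,z)) for a,b in w]); dst=np.float32([(0,0),(N,0),(N,N),(0,N)])
    return cv2.warpPerspective(cv2.cvtColor(s['color'],cv2.COLOR_RGB2BGR),cv2.getPerspectiveTransform(src,dst),(N,N),flags=cv2.INTER_CUBIC)
E
python3 - <<'E'
from rect import *
from scipy import ndimage
S={n:dict(np.load(f'pics/{n}0.npz')) for n in('top','scene')}
hol={}
for n,ks,th in(('top',[(375,203),(348,206),(317,208)],85),('scene',[(210,110),(229,125),(248,142)],112)):
    s=S[n]; g=cv2.cvtColor(s['color'],cv2.COLOR_RGB2GRAY).astype(float); hol[n]=[]
    for x,y in ks:
        w=np.zeros_like(g); p=np.clip((128-g)/90,0,1) if n=='top' else np.clip((165-g)/110,0,1)
        m,_=ndimage.label(g<th)
        # component nearest
        d=[( (np.hypot(*(np.array(ndimage.center_of_mass(m==k))-(y,x)))),k) for k in range(1,m.max()+1) if 5<(m==k).sum()<120]
        k=min(d)[1]; c=np.array(ndimage.center_of_mass(m==k))[::-1]; hol[n].append(c)
        print(n,(x,y),c.round(2),(m==k).sum(),onz(s,c,.085).round(4))
from itertools import product
def tri(a,b):
    c1,d1=ray(S['top'],a);c2,d2=ray(S['scene'],b);d1/=np.linalg.norm(d1);d2/=np.linalg.norm(d2)
    A=np.stack([d1,-d2],1);t=np.linalg.lstsq(A,c2-c1,rcond=None)[0]
    p,q=c1+t[0]*d1,c2+t[1]*d2; return ((p+q)/2).round(4),np.linalg.norm(p-q).round(4)
for i in range(3): print(tri(hol['top'][i],hol['scene'][i]))
print('hub',tri((213.47,232.4),(331.88,210.69)),tri((284.37,133.8),(198.75,217.05)))
# rack corners eyeballed from zoom: top
s=S['top']
for z in [(14,100),(358,68),(374,165),(22,198)]:
    print('rackcorner',onz(s,(294+z[0]/4,175+z[1]/4),.015).round(4))
s=S['scene']
for z in [(56,418),(350,555),(90,390)]:
    print('rackcorner sc',onz(s,(180+z[0]/4,95+(z[1]-300)/4),.015).round(4))
c=[tri(hol['top'][i],hol['scene'][i])[0] for i in range(3)]
im=[]
for n in S:
    a=onz(S[n],hol[n][1],.085); 
    h=(213.47,232.4) if n=='top' else (331.88,210.69); b=onz(S[n],h,.012)
    im.append(np.hstack([cv2.resize(rect(S[n],a[0],a[1],.085,.04),(300,300)),cv2.resize(rect(S[n],b[0],b[1],.030,.03),(300,300))]))
cv2.imwrite('pics/r0.png',np.vstack(im))
E
```

```text
top (375, 203) [377.64 201.45] 42 [ 0.5368 -0.2618  0.085 ]
top (348, 206) [348.7  205.72] 40 [ 0.5263 -0.1806  0.085 ]
top (317, 208) [317.73 207.42] 40 [ 0.5231 -0.0944  0.085 ]
scene (210, 110) [209.   109.39] 31 [ 0.5382 -0.2604  0.085 ]
scene (229, 125) [228.42 122.94] 33 [ 0.5269 -0.1799  0.085 ]
scene (248, 142) [247.67 139.42] 36 [ 0.5235 -0.0943  0.085 ]
(array([ 0.537 , -0.2624,  0.0827]), np.float64(0.0002))
(array([ 0.5263, -0.1808,  0.0839]), np.float64(0.0002))
(array([ 0.5232, -0.0945,  0.0845]), np.float64(0.0002))
hub (array([0.4644, 0.203 , 0.0058]), np.float64(0.001)) (array([ 0.762 , -0.0148,  0.0068]), np.float64(0.0001))
rackcorner [ 0.5547 -0.0467  0.015 ]
rackcorner [ 0.574  -0.3034  0.015 ]
rackcorner [ 0.5016 -0.3098  0.015 ]
rackcorner [ 0.482 -0.05   0.015]
rackcorner sc [ 0.5762 -0.2962  0.015 ]
rackcorner sc [ 0.4879 -0.0461  0.015 ]
rackcorner sc [ 0.5382 -0.3035  0.015 ]
```

View pics/r0.png

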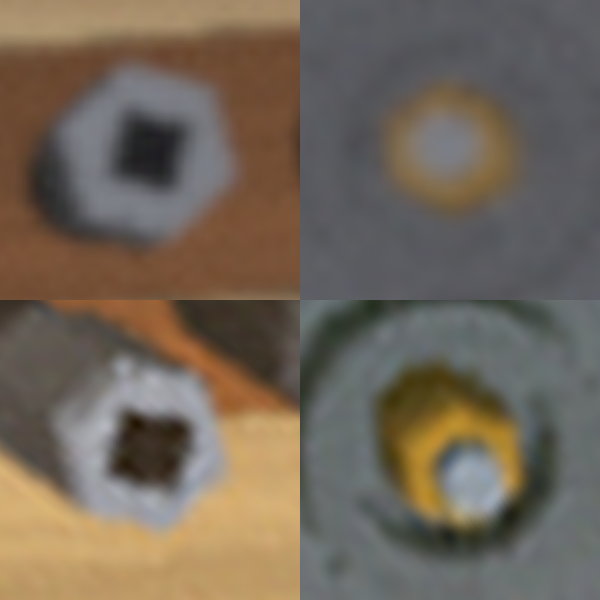

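```bash
python3 - <<'E'
from rect import *
S={n:dict(np.load(f'pics/{n}0.npz')) for n in('top','scene')}
# stud top: rectified at z=.030 eyeballed -> px -> plane .035
bt=onz(S['top'],(213.47,232.4),.012);bs=onz(S['scene'],(331.88,210.69),.012)
pt=proj(S['top'],(bt[0]+.0006,bt[1]+.0006,.030));ps=proj(S['scene'],(bs[0]-.006,bs[1]-.0044,.030))
print(pt,ps,onz(S['top'],pt,.035),onz(S['scene'],ps,.035))
im=[]
def cs(a): 
    lo,hi=np.percentile(a,1),np.percentile(a,99); return np.clip((a.astype(float)-lo)*255/(hi-lo),0,255).astype(np.uint8)
for n in S:
    h=onz(S[n],pt if n=='top' else ps,.030)
    im.append(cs(rect(S[n],h[0],h[1],.030,.02,400)))
cv2.imwrite('pics/r1.png',np.hstack(im))
# socket hexes: collar edges in top
s=S['top'];im=[]
for p in [(.5370,-.2612),(.5265,-.1804),(.5233,-.0944)]:
    im.append(cs(rect(s,p[0],p[1],.085,.032,266)))
s=S['scene'];im2=[]
for p in [(.5382,-.2604),(.5269,-.1799),(.5235,-.0943)]:
    im2.append(cs(rect(s,p[0],p[1],.085,.032,266)))
cv2.imwrite('pics/r2.png',np.vstack([np.hstack(im),np.hstack(im2)]))
E
```

```text
[212.60308027 231.8290695 ] [333.14411627 204.90313561] [0.46401696 0.20284732 0.035     ] [0.46502227 0.20258185 0.035     ]
```

View pics/r1.png

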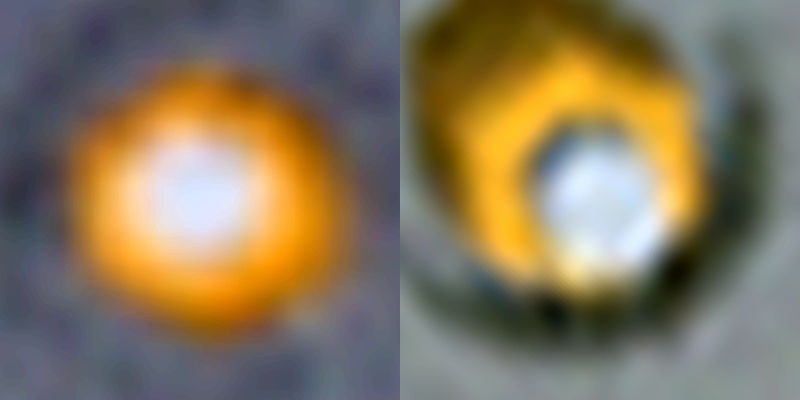

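View pics/r2.png

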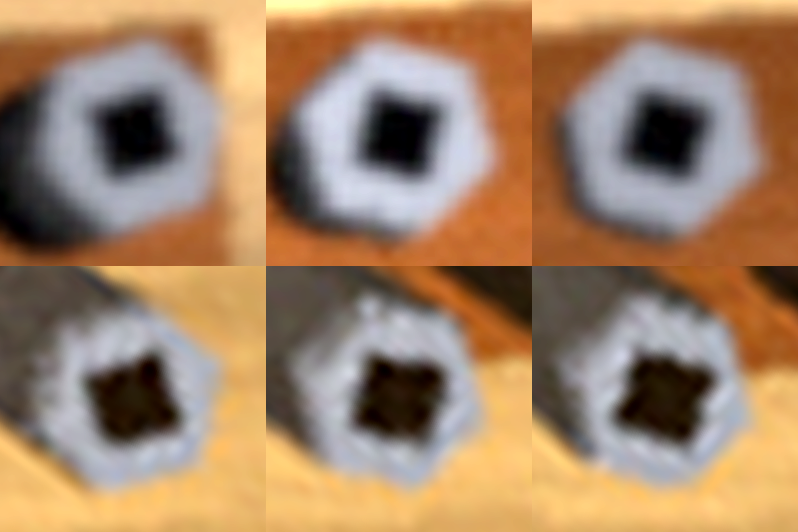

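The calibration agrees across both views:
- **Work hub:** about (0.4645, 0.2028). It has the smaller nut, 24 mm, so the 26 mm bore (36 mm skirt) on peg_2 should fit.
- **Middle socket:** about (0.5266, -0.1803), flat normals about -14.5°.
- **Nut:** flat normals about -24° (36 mod 60).

I'll check the flange bolt holes, then approach.

```bash
python3 - <<'E'
from h import *
from scipy import ndimage
for n,h in(('top',(213.5,232.4)),('scene',(332,210.7))):
    s=dict(np.load(f'pics/{n}0.npz'));g=cv2.cvtColor(s['color'],cv2.COLOR_RGB2GRAY).astype(np.float32)
    u,v=np.meshgrid(np.arange(512),np.arange(384))
    bg=cv2.medianBlur(g.astype(np.uint8),9).astype(float); d=bg-g
    pts=[]
    m,k=ndimage.label(d>18)
    for i in range(1,k+1):
        c=ndimage.center_of_mass(d,m,i)[::-1]; P=onz(s,c,.014); r=np.hypot(P[0]-.4645,P[1]-.2028)
        if .036<r<.056: pts.append(P); print(n,np.round(c,1),(m==i).sum(),round(r,4),np.degrees(np.arctan2(P[1]-.2028,P[0]-.4645)).round(1))
    if len(pts): print(np.mean(pts,0))
E
```

```text
top [207.2 217.2] 8 0.0476 22.5
top [228.1 226. ] 9 0.0463 -68.4
top [198.1 238.3] 9 0.0479 111.2
top [219.2 247.1] 8 0.047 -159.0
[0.46445884 0.20353727 0.014     ]
scene [339.1 196.6] 11 0.0477 -158.1
scene [316.8 201.9] 9 0.0475 -69.4
scene [327.1 225.1] 93 0.055 30.5
scene [348.  215.8] 13 0.0465 112.3
scene [325.3 221.4] 13 0.0458 20.8
[0.47350758 0.20779656 0.014     ]
```

Call:
{"name": "servo_tool", "arguments": {"deltas": [{"xyz": [2,1.8,0],"turn": 0.52},{"xyz": [2,1.8,0],"turn": 0.52},{"xyz": [2,1.8,0],"turn": 0.52},{"xyz": [2,1.8,0],"turn": 0.52},{"xyz": [2,1.8,0],"turn": 0.52},{"xyz": [2,1.8,0],"turn": 0.52},{"xyz": [2,1.8,0],"turn": 0.52},{"xyz": [2,1.8,0],"turn": 0.52},{"xyz": [2,1.8,0],"turn": 0.52},{"xyz": [2,1.8,0],"turn": 0.52}], "grip": -1}}

```text
time: 0.93
eef_pos: [0.3302, -0.3533, 0.231]
tcp_rot: [[-0.707, -0.0, 0.707], [-0.707, 0.001, -0.707], [-0.0, -1.0, -0.001]]
contact_force: [0.2, -0.2, 0.1]
gripper_width: 0.0853
```

Call:
{"name": "servo_tool", "arguments": {"deltas": [{"xyz": [2,1.8,0],"turn": 0.52},{"xyz": [2,1.8,0],"turn": 0.52},{"xyz": [2,1.8,0],"turn": 0.52},{"xyz": [2,1.8,0],"turn": 0.52},{"xyz": [2,1.8,0],"turn": 0.52},{"xyz": [2,1.8,0],"turn": 0.52},{"xyz": [2,1.8,0],"turn": 0.52},{"xyz": [2,1.8,0],"turn": 0.52},{"xyz": [1,1,0],"turn": 0.52},{"xyz": [0,0,0],"turn": 0}]}}

```text
time: 1.77
eef_pos: [0.5011, -0.1984, 0.2308]
tcp_rot: [[-0.289, -0.0, 0.957], [-0.957, 0.001, -0.289], [-0.001, -1.0, -0.0]]
contact_force: [-0.2, -0.3, 0.4]
gripper_width: 0.0853
```

Call:
{"name": "servo_tool", "arguments": {"deltas": [{"xyz": [1.3,0.9,0],"turn": 0.3},{"xyz": [1.25,0.9,0]},{"xyz": [0,0,-2.5]},{"xyz": [0,0,-2.5]},{"xyz": [0,0,-2.5]},{"xyz": [0,0,-2.5]},{"xyz": [0,0,-2]},{"xyz": [0,0,0]}]}}

```text
invalid input at $.deltas[1]: expected keys xyz, turn
```

```bash
python3 - <<'E'
from h import *
a=snap('top','top1')['color'][130:280,250:450];b=snap('scene','scene1')['color'][50:200,150:350]
cv2.imwrite('pics/a1.png',cv2.cvtColor(np.hstack([cv2.resize(a,(400,300)),cv2.resize(b,(400,300))]),cv2.COLOR_RGB2BGR));print(sense()['eef_pos'])
E
```

```text
[ 0.4993027  -0.20016855  0.23081188]
```

View pics/a1.png

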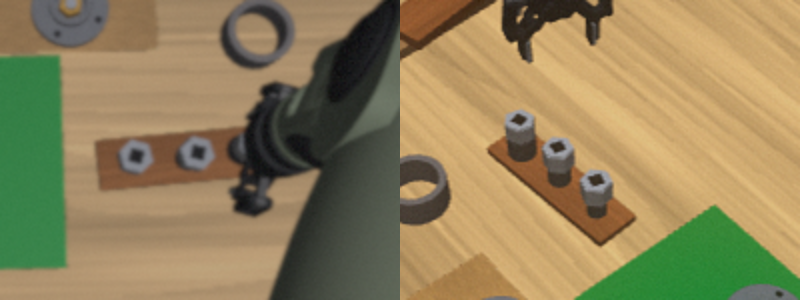

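The move was refused for lacking a turn on every row, so the arm is still behind the middle socket, open, and needs another (2.7, 2.0) cm.

Call:
{"name": "servo_tool", "arguments": {"deltas": [{"xyz": [1.4,1.0,0],"turn": 0.3},{"xyz": [1.3,1.0,0],"turn": 0},{"xyz": [0,0,-2.5],"turn": 0},{"xyz": [0,0,-2.5],"turn": 0},{"xyz": [0,0,-2.5],"turn": 0},{"xyz": [0,0,-2.5],"turn": 0},{"xyz": [0,0,-2],"turn": 0},{"xyz": [0,0,0],"turn": 0},{"xyz": [0,0,0],"turn": 0}]}}

```text
time: 2.62
eef_pos: [0.525, -0.181, 0.1106]
tcp_rot: [[-0.266, -0.003, 0.964], [-0.964, 0.001, -0.266], [-0.0, -1.0, -0.003]]
contact_force: [0.6, 0.5, 0.7]
gripper_width: 0.0853
```

```bash
python3 - <<'E'
from h import *
a=snap('top','top2')['color'][130:280,250:450];b=snap('scene','scene2')['color'][50:200,150:350]
cv2.imwrite('pics/a2.png',cv2.cvtColor(np.hstack([cv2.resize(a,(400,300)),cv2.resize(b,(400,300))]),cv2.COLOR_RGB2BGR));s=sense();print(s['eef_pos'],s['tcp_rot'][:,2],s['contact_force'])
E
```

```text
[ 0.52703545 -0.1815417   0.1126326 ] [ 0.96423199 -0.26505446  0.00167191] [-0.28960845 -0.79631333  0.6891422 ]
```

View pics/a2.png

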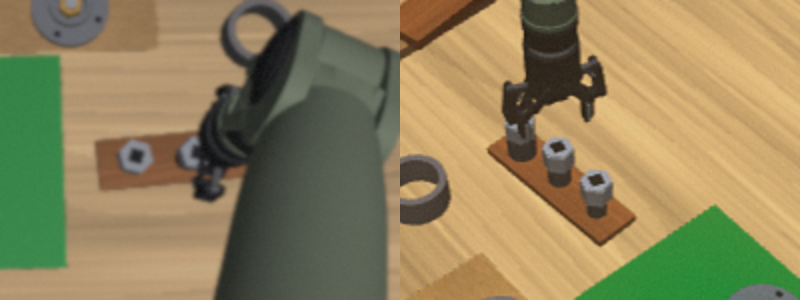

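The scene crop shows the open fingers straddling the middle socket (finger pixels about (207,105) and (244,104), socket at (228,123)). I'll descend and grip.

Call:
{"name": "servo_tool", "arguments": {"deltas": [{"xyz": [0,0.1,-2],"turn": 0},{"xyz": [0,0,-2],"turn": 0},{"xyz": [0,0,-1.5],"turn": 0},{"xyz": [0,0,-1.2],"turn": 0},{"xyz": [0,0,0],"turn": 0},{"xyz": [0,0,0],"turn": 0},{"xyz": [0,0,0],"turn": 0}]}}

```text
time: 3.3
eef_pos: [0.5277, -0.1803, 0.046]
tcp_rot: [[-0.264, 0.002, 0.965], [-0.965, -0.001, -0.264], [0.001, -1.0, 0.003]]
contact_force: [-0.3, -0.0, 0.2]
gripper_width: 0.0854
```

Call:
{"name": "servo_tool", "arguments": {"deltas": [{"xyz": [0,0,0],"turn": 0},{"xyz": [0,0,0],"turn": 0},{"xyz": [0,0,0],"turn": 0},{"xyz": [0,0,0],"turn": 0},{"xyz": [0,0,0],"turn": 0},{"xyz": [0,0,0],"turn": 0},{"xyz": [0,0,0],"turn": 0},{"xyz": [0,0,0],"turn": 0},{"xyz": [0,0,0],"turn": 0},{"xyz": [0,0,0],"turn": 0}], "grip": 1, "grip_force": 60}}

```text
time: 4.13
eef_pos: [0.527, -0.1798, 0.045]
tcp_rot: [[-0.264, 0.001, 0.965], [-0.965, -0.001, -0.264], [0.0, -1.0, 0.001]]
contact_force: [-1.1, 0.3, 6.0]
gripper_width: 0.0414
```

Call:
{"name": "servo_tool", "arguments": {"deltas": [{"xyz": [0,0,0],"turn": 0},{"xyz": [0,0,0],"turn": 0},{"xyz": [0,0,0],"turn": 0},{"xyz": [0,0,0],"turn": 0}]}}

```text
time: 4.47
eef_pos: [0.527, -0.1797, 0.045]
tcp_rot: [[-0.264, 0.001, 0.965], [-0.965, -0.001, -0.264], [0.0, -1.0, 0.001]]
contact_force: [-1.8, 0.6, 6.1]
gripper_width: 0.0416
```

Width is 41.6 mm, so the grip is across the flats. Lifting now.

Call:
{"name": "servo_tool", "arguments": {"deltas": [{"xyz": [0,0,1],"turn": 0},{"xyz": [0,0,1.5],"turn": 0},{"xyz": [0,0,2],"turn": 0},{"xyz": [0,0,2],"turn": 0},{"xyz": [0,0,2],"turn": 0},{"xyz": [0,0,1.5],"turn": 0},{"xyz": [0,0,0],"turn": 0},{"xyz": [0,0,0],"turn": 0},{"xyz": [0,0,0],"turn": 0}]}}

```text
time: 5.22
eef_pos: [0.5256, -0.1791, 0.1431]
tcp_rot: [[-0.264, -0.002, 0.965], [-0.965, 0.001, -0.264], [-0.0, -1.0, -0.002]]
contact_force: [-0.4, 0.6, -3.0]
gripper_width: 0.0419
```

```bash
python3 - <<'E'
from h import *
a=snap('top','top3')['color'][130:280,250:450];b=snap('scene','scene3')['color'][50:200,150:350]
cv2.imwrite('pics/a3.png',cv2.cvtColor(np.hstack([cv2.resize(a,(400,300)),cv2.resize(b,(400,300))]),cv2.COLOR_RGB2BGR));s=sense();print(s['eef_pos'],s['tcp_rot'][:,2],s['contact_force'],s['wrist_torque'])
E
```

```text
[ 0.52546802 -0.17897223  0.14275842] [ 0.9645783  -0.26378108 -0.00287214] [-0.61987299  0.22088938 -3.95819696] [-0.00492769 -0.04143375 -0.0100785 ]
```

View pics/a3.png

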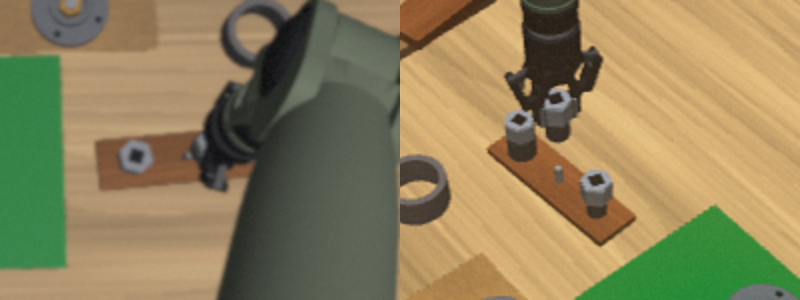

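The socket is held clear of its peg (load about 3.5 N). Moving over the nut.

Call:
{"name": "servo_tool", "arguments": {"deltas": [{"xyz": [-0.4,2.4,0.2],"turn": -0.1},{"xyz": [-0.4,2.4,0],"turn": -0.1},{"xyz": [-0.4,2.4,0],"turn": -0.1},{"xyz": [-0.4,2.4,0],"turn": -0.1},{"xyz": [-0.4,2.4,0],"turn": -0.1},{"xyz": [-0.4,2.4,0],"turn": -0.1},{"xyz": [-0.4,2.4,0],"turn": -0.1},{"xyz": [-0.4,2.4,0],"turn": -0.1},{"xyz": [-0.4,2.4,0],"turn": -0.1},{"xyz": [-0.4,2.4,0],"turn": -0.1}]}}

```text
time: 6.15
eef_pos: [0.4854, 0.0616, 0.1452]
tcp_rot: [[-0.364, -0.002, 0.931], [-0.931, 0.0, -0.364], [0.001, -1.0, -0.002]]
contact_force: [0.4, 0.6, -3.3]
gripper_width: 0.0416
```

Call:
{"name": "servo_tool", "arguments": {"deltas": [{"xyz": [-0.4,2.4,0],"turn": -0.1},{"xyz": [-0.4,2.4,0],"turn": -0.1},{"xyz": [-0.4,2.4,0],"turn": -0.1},{"xyz": [-0.4,2.4,0],"turn": -0.05},{"xyz": [-0.4,2.4,0],"turn": 0},{"xyz": [-0.1,2.2,0],"turn": 0},{"xyz": [0,0,0],"turn": 0},{"xyz": [0,0,0],"turn": 0},{"xyz": [0,0,0],"turn": 0},{"xyz": [0,0,0],"turn": 0}]}}

```text
time: 6.98
eef_pos: [0.4653, 0.2016, 0.1457]
tcp_rot: [[-0.398, -0.001, 0.917], [-0.917, -0.001, -0.398], [0.001, -1.0, -0.001]]
contact_force: [0.9, -0.2, -3.5]
gripper_width: 0.0416
```

```bash
python3 - <<'E'
from h import *
a=snap('top','top4')['color'][150:300,150:350];b=snap('scene','scene4')['color'][110:260,230:430]
cv2.imwrite('pics/a4.png',cv2.cvtColor(np.hstack([cv2.resize(a,(400,300)),cv2.resize(b,(400,300),interpolation=cv2.INTER_CUBIC)]),cv2.COLOR_RGB2BGR));s=sense();print(s['eef_pos'],s['tcp_rot'],np.degrees(np.arctan2(*s['tcp_rot'][1::-1,2])),s['contact_force'],s['q'],s['gripper_width'])
E
```

```text
[0.46555883 0.20156433 0.14602381] [[-3.98436657e-01 -5.77685576e-04  9.17195670e-01]
 [-9.17195724e-01 -2.76865401e-04 -3.98436855e-01]
 [ 4.84110971e-04 -9.99999795e-01 -4.19537416e-04]] -23.480497208006376 [ 0.33691071  0.56099573 -4.25528577] [ 2.63067054e-01  3.25838481e-01 -4.29485882e-01  8.16101773e-01
 -1.17117120e-04  2.24367530e+00] 0.04144984357415107
```

View pics/a4.png

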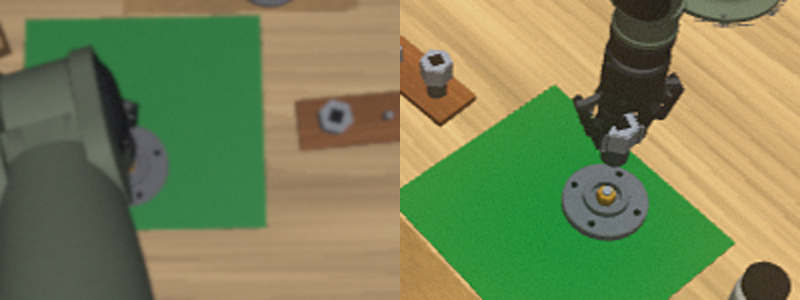

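Call:
{"name": "servo_tool", "arguments": {"deltas": [{"xyz": [-0.1,0.2,-2],"turn": 0},{"xyz": [0,0,-2],"turn": 0},{"xyz": [0,0,-2],"turn": 0},{"xyz": [0,0,-1],"turn": 0},{"xyz": [0,0,0],"turn": 0},{"xyz": [0,0,0],"turn": 0},{"xyz": [0,0,0],"turn": 0},{"xyz": [0,0,0],"turn": 0}]}}

```text
time: 7.75
eef_pos: [0.4657, 0.2047, 0.0775]
tcp_rot: [[-0.397, 0.002, 0.918], [-0.918, 0.001, -0.397], [-0.001, -1.0, 0.002]]
contact_force: [1.5, 0.3, -3.5]
gripper_width: 0.0413
```

```bash
python3 - <<'E'
from h import *
b=snap('scene','scene5')['color'][165:240,285:385];
cv2.imwrite('pics/a5.png',cv2.cvtColor(cv2.resize(b,(800,600),interpolation=cv2.INTER_CUBIC),cv2.COLOR_RGB2BGR));s=sense();print(s['eef_pos'],np.degrees(np.arctan2(*s['tcp_rot'][1::-1,2])),s['contact_force'],s['gripper_width'])
E
```

```text
[0.46560994 0.20468916 0.07744984] -23.401571755138935 [ 0.37763453  0.36084926 -3.37849835] 0.041156563831817594
```

View pics/a5.png

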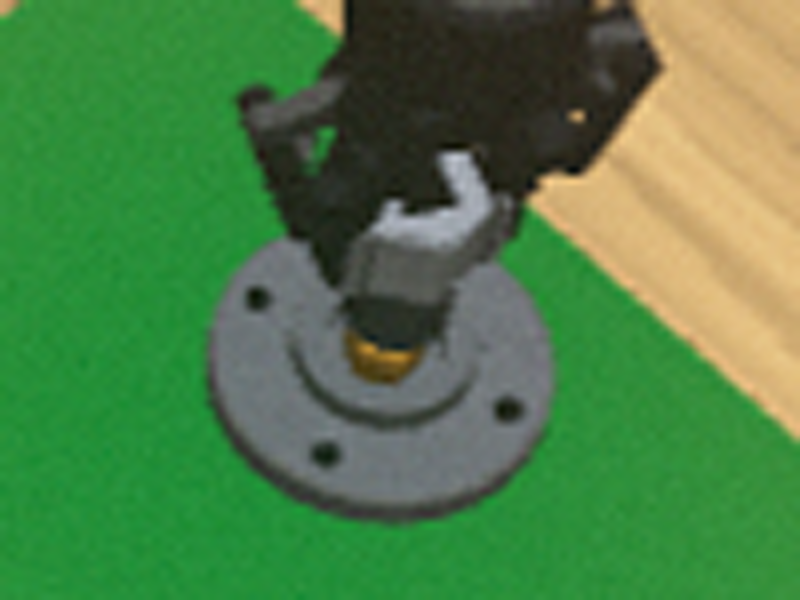

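The scene view shows the skirt (left about 343, right about 445, bottom about 350 in the zoom) just above and slightly right of the brass nut. I'll compute the axis from those edges.

```bash
python3 - <<'E'
from h import *
s=dict(np.load('pics/scene5.npz'))
g=cv2.cvtColor(s['color'],cv2.COLOR_RGB2GRAY)
print('cols 322-346'); 
for r in range(200,214): print(r,g[r,322:347])
zr=.0474
a=np.linspace(0,2*np.pi,200)
def ext(ax,ay,z=zr,r=.018):
    p=np.array([proj(s,(ax+r*np.cos(t),ay+r*np.sin(t),z)) for t in a]); return p[:,0].min(),p[:,0].max(),p[:,1].max()
for c in [(.4653,.2040),(.4645,.2030),(.4656,.2047)]: print(c,np.round(ext(*c),2), np.round(proj(s,(*c,zr)),2))
print('stud',proj(s,(.4645,.2030,.035)))
E
```

```text
cols 322-346
200 [113 115 118  96  36  53  76  73  64  87  90  90  90  86  87  85  88  85
  81  95 119 117 120 117 116]
201 [117 111 112 111 101  83  81  73  58  77  79  85  84  87  88  89  92  86
  71  67 105 122 119 117 115]
202 [118 113 114 112 117  94  35  40  43  41  46  50  54  62  79  79  86  77
  60  79 117 124 120 122 119]
203 [103 111 111 112  96  61  33  37  41  45  44  43  44  46  46  50  52  49
  45  76 115 116 117 118 123]
204 [114 115 111 108  95  76  59  37  41  45  43  46  46  48  45  48  43  44
  59 101 115 120 114 120 117]
205 [106 113 113 103  89 100  62  43  48  46  43  46  47  45  49  40  42  39
  59 100 112 113 120 121 117]
206 [115 114 115 112 113 106  75  58  37  44  49  43  45  45  48  42  46  39
  76 121 116 113 112 119 112]
207 [100 113 111 115 119 103  66  71  65  34  40  44  43  45  42  43  60  68
  75 115 113 114 108 113 118]
208 [ 94 111 106 111 118 106  72  81 129 134  62  53  38  38  50  59  87 111
  88 116 115 114 105  98 112]
209 [ 74 111 111 116 115 106  74  65  90 102 113 126 137 123  83  76 108 107
  88 116 116 114 113 118 120]
210 [ 64 104 116 110 109 116  99  59  70  67  78  85  95  92  66  92 120 117
 115 107 117 107 108 122 122]
211 [ 63  77 116 111 113 115 102  70  60  60  69  74  79  70  87 116 118 114
 115 114 115 102  98 118 116]
212 [ 99  53  90 117 113 116 115 106  85  69  62  51  68  92 116 115 110 117
 111 114 105  92 104 119 116]
213 [102  70  57  90 108 113 112 112 113 112 109 110 100 112 111 114 113 115
 113 103  79  82 121 124 118]
(0.4653, 0.204) [327.36 340.71 208.33] [334.03 202.76]
(0.4645, 0.203) [327.31 340.66 207.93] [333.98 202.37]
(0.4656, 0.2047) [327.46 340.82 208.56] [334.14 202.98]
stud [333.38893915 204.90017346]
```

Call:
{"name": "servo_tool", "arguments": {"deltas": [{"xyz": [-0.1,-0.12,0],"turn": 0},{"xyz": [0,0,0],"turn": 0},{"xyz": [0,0,0],"turn": 0},{"xyz": [0,0,0],"turn": 0}]}}

```text
time: 8.13
eef_pos: [0.4636, 0.2033, 0.0765]
tcp_rot: [[-0.397, 0.0, 0.918], [-0.918, 0.0, -0.397], [-0.0, -1.0, 0.0]]
contact_force: [-0.0, 0.0, -3.8]
gripper_width: 0.0414
```

Call:
{"name": "servo_tool", "arguments": {"deltas": [{"xyz": [0,0,-0.5],"turn": 0},{"xyz": [0,0,-0.5],"turn": 0},{"xyz": [0,0,-0.3],"turn": 0},{"xyz": [0,0,-0.2],"turn": 0},{"xyz": [0,0,0],"turn": 0},{"xyz": [0,0,0],"turn": 0}]}}

```text
time: 8.63
eef_pos: [0.4634, 0.2032, 0.061]
tcp_rot: [[-0.397, -0.001, 0.918], [-0.918, -0.0, -0.397], [0.0, -1.0, -0.0]]
contact_force: [0.6, 0.3, -3.3]
gripper_width: 0.0412
```

Call:
{"name": "servo_tool", "arguments": {"deltas": [{"xyz": [0.1,0.02,0],"turn": 0},{"xyz": [0,0,-0.1],"turn": 0},{"xyz": [0,0,-0.1],"turn": 0},{"xyz": [0,0,-0.1],"turn": 0},{"xyz": [0,0,0],"turn": 0},{"xyz": [0,0,0],"turn": 0},{"xyz": [0,0,0],"turn": 0}]}}

```text
time: 9.22
eef_pos: [0.4646, 0.2034, 0.0583]
tcp_rot: [[-0.397, -0.0, 0.918], [-0.918, -0.0, -0.397], [0.0, -1.0, -0.0]]
contact_force: [-0.1, 0.3, -4.6]
gripper_width: 0.0414
```

Rim is about 28 mm with no contact, so it is already past the nut's top edge (30 mm). Continuing gently.

Call:
{"name": "servo_tool", "arguments": {"deltas": [{"xyz": [0,0,-0.1],"turn": 0},{"xyz": [0,0,-0.1],"turn": 0},{"xyz": [0,0,-0.1],"turn": 0},{"xyz": [0,0,-0.1],"turn": 0},{"xyz": [0,0,0],"turn": 0},{"xyz": [0,0,0],"turn": 0}]}}

```text
time: 9.72
eef_pos: [0.4645, 0.2034, 0.0542]
tcp_rot: [[-0.397, -0.0, 0.918], [-0.918, -0.0, -0.397], [0.0, -1.0, -0.0]]
contact_force: [-0.2, 0.8, -3.2]
gripper_width: 0.0416
```

Call:
{"name": "servo_tool", "arguments": {"deltas": [{"xyz": [0,0,-0.2],"turn": 0},{"xyz": [0,0,-0.2],"turn": 0},{"xyz": [0,0,-0.2],"turn": 0},{"xyz": [0,0,-0.15],"turn": 0},{"xyz": [0,0,0],"turn": 0},{"xyz": [0,0,0],"turn": 0}]}}

```text
time: 10.22
eef_pos: [0.4645, 0.2035, 0.047]
tcp_rot: [[-0.397, -0.0, 0.918], [-0.918, -0.0, -0.397], [0.0, -1.0, -0.0]]
contact_force: [-1.4, 0.1, 2.6]
gripper_width: 0.0415
```

Call:
{"name": "servo_tool", "arguments": {"deltas": [{"xyz": [0,0,-0.1],"turn": 0},{"xyz": [0,0,-0.1],"turn": 0},{"xyz": [0,0,-0.1],"turn": 0},{"xyz": [0,0,0],"turn": 0},{"xyz": [0,0,0],"turn": 0}]}}

```text
time: 10.63
eef_pos: [0.4646, 0.2036, 0.0469]
tcp_rot: [[-0.397, 0.001, 0.918], [-0.918, 0.0, -0.397], [-0.001, -1.0, 0.001]]
contact_force: [-10.4, -2.0, 31.7]
gripper_width: 0.0413
```

Contact came at TCP z 0.047, where I expected 0.044 at the seat. I'll ease off and look.

Call:
{"name": "servo_tool", "arguments": {"deltas": [{"xyz": [0,0,0.2],"turn": 0},{"xyz": [0,0,0],"turn": 0},{"xyz": [0,0,0],"turn": 0}]}}

```text
time: 10.88
eef_pos: [0.4651, 0.2037, 0.047]
tcp_rot: [[-0.397, 0.001, 0.918], [-0.918, 0.001, -0.397], [-0.001, -1.0, 0.001]]
contact_force: [-3.9, -0.1, 13.5]
gripper_width: 0.0414
```

```bash
python3 - <<'E'
from h import *
b=snap('scene','scene6')['color'][165:240,285:385];
cv2.imwrite('pics/a6.png',cv2.cvtColor(cv2.resize(b,(800,600),interpolation=cv2.INTER_CUBIC),cv2.COLOR_RGB2BGR));s=sense();print(s['eef_pos'],s['contact_force'],s['wrist_torque'])
s=dict(np.load('pics/scene6.npz'))
# expected edges
a=np.linspace(0,2*np.pi,400); ap=.021/np.cos(np.pi/6)
yaw=np.radians(-23.4)
for z0 in(.014,.017):
    hx=[proj(s,(.4645+ap*np.cos(yaw+np.pi/6+k*np.pi/3),.203+ap*np.sin(yaw+np.pi/6+k*np.pi/3),z0+h)) for h in(.036,.070) for k in range(6)]
    print(z0,np.round((np.array(hx)-[285,165])*8,0).tolist())
E
```

```text
[0.46509837 0.2037206  0.04698492] [-3.86861417 -1.29842534 14.27801751] [-0.24317913  0.91154578  0.01912058]
0.014 [[348.0, 338.0], [419.0, 352.0], [464.0, 309.0], [437.0, 252.0], [367.0, 238.0], [322.0, 280.0], [360.0, 281.0], [433.0, 296.0], [479.0, 252.0], [452.0, 194.0], [380.0, 180.0], [334.0, 223.0]]
0.017 [[349.0, 333.0], [421.0, 348.0], [466.0, 304.0], [439.0, 247.0], [368.0, 233.0], [323.0, 275.0], [361.0, 276.0], [435.0, 291.0], [481.0, 247.0], [453.0, 189.0], [381.0, 175.0], [335.0, 218.0]]
```

View pics/a6.png

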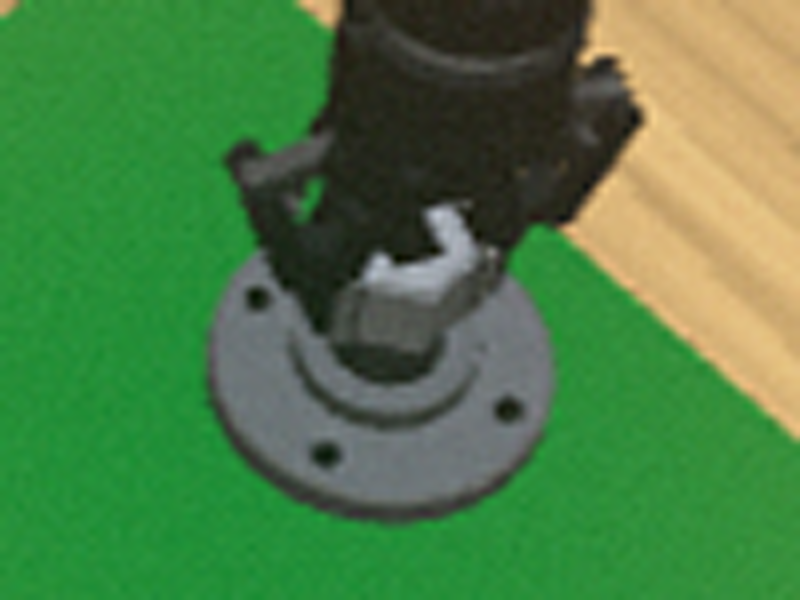

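```bash
python3 - <<'E'
from h import *
from scipy import ndimage
s=dict(np.load('pics/scene3.npz'));g=cv2.cvtColor(s['color'],cv2.COLOR_RGB2GRAY)
m,k=ndimage.label(g<112)
for z in(.1828,.1798): print('pred hole',z,proj(s,(.5251,-.1796,z)),'rim',proj(s,(.5251,-.1796,z-.07)))
print('rack0 pred',proj(s,(.5266,-.1803,.085)),'meas 228.42 122.94')
def show(fn,x,y,w,h):
    im=cv2.imread(f'pics/{fn}.png')[y:y+h,x:x+w]; return cv2.resize(im,(400,600),interpolation=cv2.INTER_CUBIC)
cv2.imwrite('pics/a7.png',np.hstack([show('scene0',205,100,50,75),show('scene3',205,75,50,75)]))
E
```

```text
pred hole 0.1828 [227.49950842  98.50621558] rim [228.56190265 116.0954519 ]
pred hole 0.1798 [227.54683021  99.28968567] rim [228.60555987 116.81825058]
rack0 pred [228.41115245 122.80465028] meas 228.42 122.94
```

View pics/a7.png

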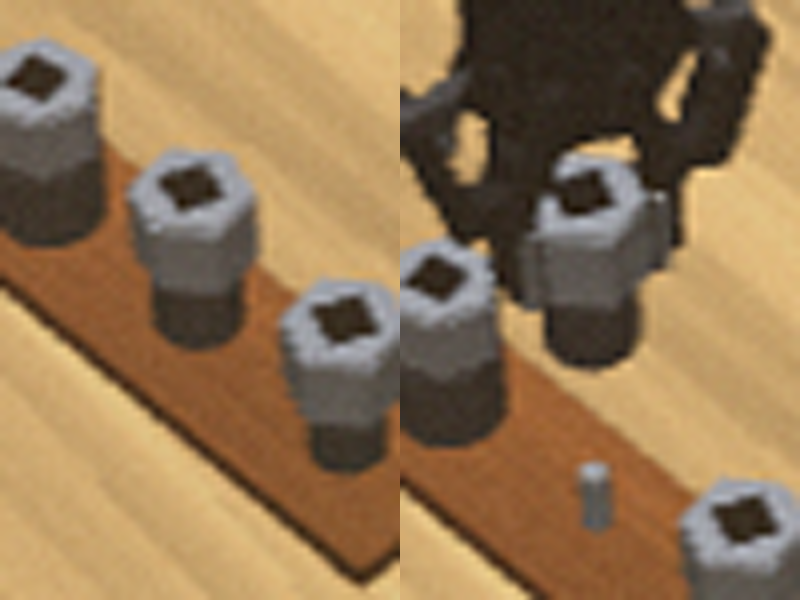

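The view shows the collar low inside the hub, but a sideways force of -x is present, so it may be binding on one side. I'll raise it a little, shift 1 mm to -x and try again.

Call:
{"name": "servo_tool", "arguments": {"deltas": [{"xyz": [0,0,0.3],"turn": 0},{"xyz": [-0.05,0,0.1],"turn": 0},{"xyz": [-0.05,0,0],"turn": 0},{"xyz": [0,0,0],"turn": 0},{"xyz": [0,0,0],"turn": 0}]}}

```text
time: 11.35
eef_pos: [0.4639, 0.2034, 0.0495]
tcp_rot: [[-0.397, 0.0, 0.918], [-0.918, -0.0, -0.397], [-0.0, -1.0, 0.001]]
contact_force: [1.6, -0.1, -3.1]
gripper_width: 0.0414
```

Call:
{"name": "servo_tool", "arguments": {"deltas": [{"xyz": [0,0,-0.2],"turn": 0},{"xyz": [0,0,-0.1],"turn": 0},{"xyz": [0,0,-0.1],"turn": 0},{"xyz": [0,0,0],"turn": 0},{"xyz": [0,0,0],"turn": 0}]}}

```text
time: 11.77
eef_pos: [0.4639, 0.2034, 0.047]
tcp_rot: [[-0.397, 0.001, 0.918], [-0.918, -0.0, -0.397], [-0.0, -1.0, 0.001]]
contact_force: [-1.6, -1.8, 11.7]
gripper_width: 0.0412
```

It stops at 0.0470 again with little side force, so this is probably the floor (mat thickness or a small slip). I'll wiggle under light load to see whether it drops any further.

Call:
{"name": "servo_tool", "arguments": {"deltas": [{"xyz": [0,0,-0.05],"turn": 0.4},{"xyz": [0,0,0],"turn": 0.3},{"xyz": [0,0,0],"turn": 0},{"xyz": [0,0,0],"turn": 0}]}}

```text
time: 12.1
eef_pos: [0.4648, 0.2038, 0.047]
tcp_rot: [[-0.328, 0.003, 0.945], [-0.945, 0.001, -0.328], [-0.002, -1.0, 0.002]]
contact_force: [-3.1, -0.8, 13.6]
gripper_width: 0.0413
```

Call:
{"name": "servo_tool", "arguments": {"deltas": [{"xyz": [0,0,0],"turn": -0.5},{"xyz": [0,0,0],"turn": -0.5},{"xyz": [0,0,0],"turn": -0.4},{"xyz": [0,0,0],"turn": 0},{"xyz": [0,0,0],"turn": 0}]}}

```text
time: 12.52
eef_pos: [0.4654, 0.2039, 0.047]
tcp_rot: [[-0.464, 0.004, 0.886], [-0.886, 0.001, -0.464], [-0.003, -1.0, 0.003]]
contact_force: [-0.5, -0.6, 11.4]
gripper_width: 0.0411
```

Call:
{"name": "servo_tool", "arguments": {"deltas": [{"xyz": [0,0,0],"turn": 0.4},{"xyz": [0,0,0],"turn": 0.3},{"xyz": [0.08,0,0],"turn": 0},{"xyz": [0,0.06,0],"turn": 0},{"xyz": [0,0,0],"turn": 0},{"xyz": [0,0,0],"turn": 0}]}}

```text
time: 13.02
eef_pos: [0.4655, 0.2041, 0.047]
tcp_rot: [[-0.397, 0.003, 0.918], [-0.918, -0.0, -0.397], [-0.001, -1.0, 0.002]]
contact_force: [-2.4, -2.8, 13.9]
gripper_width: 0.0415
```

Call:
{"name": "servo_tool", "arguments": {"deltas": [{"xyz": [0,-0.12,0],"turn": 0},{"xyz": [-0.04,0,0],"turn": 0},{"xyz": [0,0,0],"turn": 0},{"xyz": [0,0,0],"turn": 0}]}}

```text
time: 13.35
eef_pos: [0.4655, 0.204, 0.047]
tcp_rot: [[-0.397, 0.003, 0.918], [-0.918, 0.002, -0.397], [-0.003, -1.0, 0.002]]
contact_force: [-1.0, 1.0, 11.7]
gripper_width: 0.0411
```

z holds at exactly 0.0470 through yaw and lateral wiggles, so this looks like a hard floor. I'll cross-check the flange height by triangulating its bolt holes and stud, and check the collar in the image.

```bash
python3 - <<'E'
from h import *
S={n:dict(np.load(f'pics/{n}0.npz')) for n in('top','scene')}
def tri(a,b):
    c1,d1=ray(S['top'],a);c2,d2=ray(S['scene'],b);d1/=np.linalg.norm(d1);d2/=np.linalg.norm(d2)
    t=np.linalg.lstsq(np.stack([d1,-d2],1),c2-c1,rcond=None)[0]
    p,q=c1+t[0]*d1,c2+t[1]*d2; return ((p+q)/2).round(4),np.linalg.norm(p-q).round(4)
for a,b in [((207.2,217.2),(325.3,221.4)),((228.1,226.),(316.8,201.9)),((198.1,238.3),(348.,215.8)),((219.2,247.1),(339.1,196.6))]: print('hole',tri(a,b))
print('stud',tri((212.6,231.83),(333.14,204.9)))
s=snap('scene','scene8');t=snap('top','top8')
im=cv2.imread('pics/scene8.png')
cv2.imwrite('pics/a8.png',cv2.resize(im[185:225,310:360],(750,600),interpolation=cv2.INTER_CUBIC))
ap=.021/np.cos(np.pi/6);yaw=np.radians(-23.4);st=sense();x,y=st['eef_pos'][:2]+[-.0003,-.0005]
for z0 in(.014,.017):
    hx=np.array([proj(s,(x+ap*np.cos(yaw+np.pi/6+k*np.pi/3),y+ap*np.sin(yaw+np.pi/6+k*np.pi/3),z0+h)) for h in(.036,.070) for k in (0,1,2)])
    print(z0,np.round((hx-[310,185]+.5)*15-.5,0).tolist())
print(st['eef_pos'],st['contact_force'])
E
```

```text
hole (array([0.5085, 0.2204, 0.0166]), np.float64(0.0009))
hole (array([0.4817, 0.1592, 0.0155]), np.float64(0.0009))
hole (array([0.4475, 0.2468, 0.0157]), np.float64(0.0011))
hole (array([0.4209, 0.1856, 0.015 ]), np.float64(0.0005))
stud (array([0.4643, 0.2026, 0.0343]), np.float64(0.0009))
0.014 [[283.0, 344.0], [418.0, 372.0], [502.0, 290.0], [306.0, 238.0], [444.0, 265.0], [530.0, 183.0]]
0.017 [[285.0, 335.0], [420.0, 362.0], [504.0, 281.0], [309.0, 228.0], [446.0, 256.0], [532.0, 173.0]]
[0.46545581 0.20398179 0.04700377] [-2.11817025  1.19453233 11.83259774]
```

View pics/a8.png

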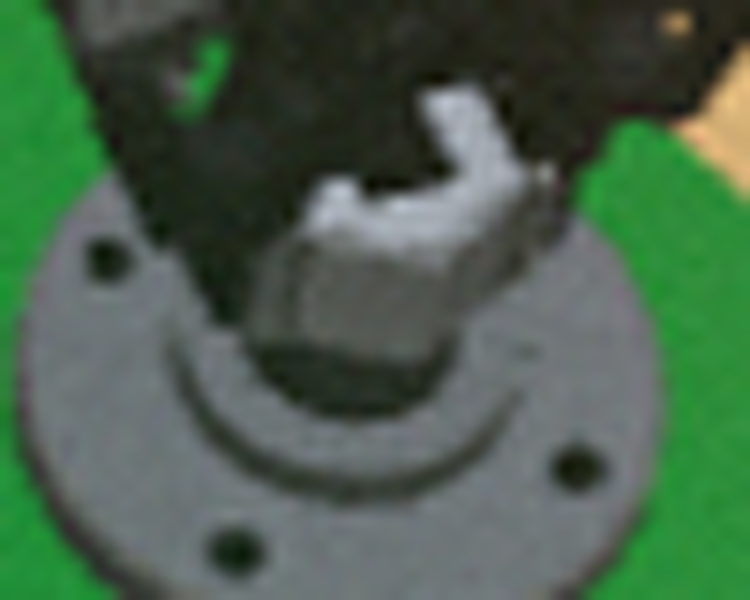

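The evidence for seating:
- **Flange height:** the bolt holes triangulate to z ≈ 0.0157, in a setup that reads the socket tops about 1 mm low. That puts the flange face near 0.0165, so the mat adds 2–3 mm and the 0.047 stop matches the recess floor.
- **Image:** the collar edges at (300,238), (445,265) and (525,180) in the zoom lie on the seated prediction.

I'll finish with one firm press and a last overview.

Call:
{"name": "servo_tool", "arguments": {"deltas": [{"xyz": [0,0,-0.1],"turn": 0},{"xyz": [0,0,-0.05],"turn": 0},{"xyz": [0,0,0],"turn": 0},{"xyz": [0,0,0],"turn": 0},{"xyz": [0,0,0],"turn": 0}]}}

```text
time: 13.87
eef_pos: [0.4655, 0.204, 0.0469]
tcp_rot: [[-0.396, 0.004, 0.918], [-0.918, 0.003, -0.396], [-0.004, -1.0, 0.002]]
contact_force: [-5.6, 0.4, 26.7]
gripper_width: 0.0413
```

Call:
{"name": "servo_tool", "arguments": {"deltas": [{"xyz": [0,0,0.1],"turn": 0},{"xyz": [0,0,0],"turn": 0},{"xyz": [0,0,0],"turn": 0},{"xyz": [0,0,0],"turn": 0},{"xyz": [0,0,0],"turn": 0},{"xyz": [0,0,0],"turn": 0}]}}

```text
time: 14.37
eef_pos: [0.4655, 0.204, 0.047]
tcp_rot: [[-0.396, 0.003, 0.918], [-0.918, 0.002, -0.396], [-0.004, -1.0, 0.002]]
contact_force: [-2.2, 1.5, 16.8]
gripper_width: 0.0417
```

```bash
python3 - <<'E'
from h import *
snap('scene','scene9');s=sense();print(s['eef_pos'],s['contact_force'],s['gripper_width'],s['joint_velocities'].round(3))
E
```

```text
[0.46550857 0.20402718 0.04698693] [-2.5436873   0.57896591 16.41450667] 0.04150272797425709 [ 0.003 -0.001 -0.001 -0.001 -0.003  0.001]
```

View pics/scene9.png

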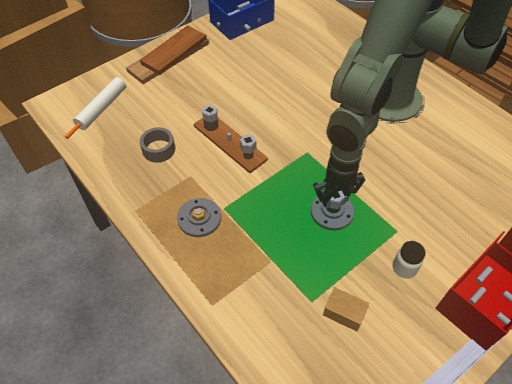

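The scene shows the socket seated on the mat hub at (332,208). The other two sockets are still on their pegs at (210,114) and (248,145), and the tape, jar and carton have not moved. Handing in.

```bash
python3 -c "
from bench import workorder,sense
print(workorder.close_job()); s=sense(); print(s['time'],s['eef_pos'],s['contact_force'])"
```

```text
the job is handed in; nothing more can be done
None
the job is handed in; nothing more can be done
```

The socket from peg_2 fits the nut on the green mat. I handed the job in at about 14.4 s with that socket on the nut, upright, gripped at 60 N and pressed down at about 16 N. The nut measured as the 24 mm one, so I went straight to the 36 mm-skirt socket (26 mm bore). It went on first time, so no other socket left the rack.

**Last checks:**
- **Fit:** the socket went down over the nut without resistance, then stopped hard at a TCP height of 0.047 m. It stayed there under a 27–32 N push, a yaw wiggle of ±4° and small sideways shifts.
- **Upright and held:** the tool tilt was about 0.2°, and the gripper opening was about 41.5 mm, across the collar flats.
- **Rest of the bench:** the other two sockets were still on their pegs, and the tape, jar and carton had not moved.

**One disagreement:** the stop was about 3 mm higher than I expected for a flange lying directly on the bench. Triangulating the flange's bolt holes gave about 16–17 mm for its top face, which suggests the mat is 2–3 mm thick and the rim is on the recess floor. The collar outline in the image fitted the lower (14 mm) seat height slightly better. The two heights differ by less than a pixel there, so the image did not settle it.

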